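# Close the vial case and hold the approval stamp on its label

### The job

First lower the open lid of the grey vial case nearest you (not the one far back by the sealer) until it is fully shut, without slamming it. Then pick up the wooden rubber stamp by its handle, set it upright and square inside the blue box printed on the lid's label, without touching the case with it anywhere else, and press it down lightly (about 6 N, never hard). Leave the things around it (the roll of labels, the loose vial, the calculator) where they are, and finish while still gripping the stamp and pressing it on the box.

Things in the scene. Friction and masses are not known exactly. Their poses are not given: they have to be found in the camera images.
- case_lid (a joint): hinge of the case's lid, rad: 0 is fully shut, grows as the lid opens (1.57 stands upright), at most 1.95. A stiff friction hinge (0.16 N m): the lid stays where it is left, about 1.5 to 3 N at its free edge moves it.
- case: the nearer grey sample case full of vials, fixed to the table, 118 x 168 mm, wall 34 mm high, 55 mm high with its lid shut. Origin: centre of its underside; x points from the front (a small tab in mid front edge) to the hinge side, y along the hinge, z up. The hinge line is parallel to y, 62 mm along +x and 34 mm up.
- lid_edge (a point): middle of the clear lid's free (front) edge, on its outer face, 121 mm from the hinge along the lid. Axes: z outward normal of the outer face (up when shut), x to the hinge, y along the hinge. The lid is a shallow tray, 17 mm deep; outer face flat, 21 mm above the hinge line when shut. Open, it stands up at the hinge side, outer face away from the front, up to 160 mm above the table.
- stamp_box (a point): centre of the blue printed box on the white label on the lid's outer face. Inside, the box is 36 mm along its x and 64 mm along its y (y runs along the hinge); z is the outward normal, up when the lid is shut. The box is then 55 mm above the table, and in the case's frame its centre is at x = -18, y = -30 mm.
- stamp: wooden rubber stamp standing on its die, 73 mm high. Base block 28 mm along x, 56 mm along y, 20 mm high, neck up to 35 mm, then a round handle about 24 mm across from 35 to 73 mm up. About 0.05 kg. Origin: centre of the die's underside; z up the handle.
- label_roll: roll of white labels lying flat, 72 mm across, 30 mm high, to be left alone; origin: centre of the underside.
- vial: loose glass vial with a white cap, 19 mm across, 38 mm high, standing, to be left alone; origin: centre of the underside.
- calculator: desk calculator lying flat, 128 x 78 x 16 mm, to be left alone; origin: centre of the underside.
There are look-alikes about, which are no part of the job. Several things have the shape of the stamp; the one meant has the colours described above.

How it is judged:
On the way:
1. the lid is fully shut (value of joint case_lid below 0.04 rad), for 0.2 s.
At the end, for the whole second after the job is handed in: The lid is shut (under 0.04 rad), the stamp stands on the lid within 6 mm of the blue box's centre, its long side along the box's within 0.12 rad, upright within 0.06 rad and still, pressed on the lid with 2 to 14 N, and the fingers still grip it (over 1 N) (value of joint case_lid below 0.04 rad and horizontal distance between stamp and stamp_box below 0.006 m and angle between the y axis of stamp and the y axis of stamp_box, either way round below 0.12 rad and angle between stamp's own z axis and vertical below 0.06 rad and contact force between stamp and case between 2 and 14 N and contact force between the fingers and stamp above 1 N and linear speed of stamp below 0.02 m/s); the arm keeps its last pose, push and grip.
It fails at once if the lid is slammed (faster than 4 rad/s) (velocity of joint case_lid below -4 rad/s).
It fails at once if the stamp is pressed hard on the case (over 40 N) (contact force between stamp and case above 40 N).
It fails at once if the stamp touches the case away from the box (over 1 N, more than 15 mm off its centre) (contact force between stamp and case above 1 N and horizontal distance between stamp and stamp_box above 0.015 m).
It fails at once if the label roll or the calculator is moved more than 30 mm (distance of any of label_roll, calculator from where it was at the start of the episode above 0.03 m).
It fails at once if the vial is moved more than 30 mm or tipped (distance of vial from where it was at the start of the episode above 0.03 m or angle between vial's own z axis and vertical above 0.5 rad).
It also fails if it takes over 54 s, if anything falls off the work surface, if the arm or the gripper's body presses on something with over 40 N, if the wrist force passes 120 N, or if a joint passes its speed limit or range.

### The arm

A 7-joint arm with a two-finger parallel gripper is mounted at the origin on a cart in front of the work surface, level with it; the furniture and walls round the work are solid. World frame = base frame: x ahead of the robot, y to its left, z up, the work surface at z = 0. Lengths are in m, angles in rad, forces in N, time in s.
With the tool pointing down it reaches from about 0.4 to 0.85 m from the base axis. Payload 4.5 kg.
Tool frame: the origin (TCP) lies where the fingers leave the gripper's body, on its centre line; the fingertips stand 64 mm ahead of it and the grasp point (between the pads) lies 45 mm ahead of it; z points along the fingers, y is the line along which they close (so a half turn about z gives the same grasp; the last joint's range is limited). The gripper opens to 88 mm and grips with 3 to 60 N. Pads are 18 mm wide; open, the fingers measure 123 mm over their backs; the gripper's body (75 mm by 187 mm) begins 45 mm behind the grasp point.
Start: joints at [-1.265, 0.689, -0.195, 1.565, 0.157, 0.902, -0.215], TCP at [0.168, 0.602, 0.303] pointing down, gripper open.
Joint ranges: [-3.01, 3.01], [-0.46, 2.08], [-1.47, 1.51], [0.13, 2.56], [-1, 4.14], [0.04, 2.09], [-2.66, 2.66]. Speed limits (rad/s): [2.57, 2.57, 3.14, 3.14, 3.14, 3.14, 3.14].

### API

Orientations are given as a unit quaternion [x, y, z, w].
In Python, from plant import r gives the robot as it stands.
- The arm moves only by the tool play_rows, never from a script. Its arguments are lists of equal length, an entry for each row: "translation": the shift along the tool's x, y, z in m, a list of three; "delta_rot": the turn, a rotation vector about the tool's x, y, z in degrees, a list of three; "grip": the opening, from -1 (shut) to 1 (fully open). In form: {"translation": [[x, y, z], ...], "delta_rot": [[rx, ry, rz], ...], "grip": [grip, ...]}. A call has 1 to 20 rows; each row shifts and turns the commanded pose from where the row before left it, along the tool's axes as they then stand; what a row does not reach is not made up. A row lasts 1/8 s, in which the tool goes at most 62.5 mm and 10.7 degrees, less where a joint would pass 70% of its speed; a pose out of reach is approached as far as the arm can. A call with a gripper value outside its range is refused whole. The fingers move at their own pace and stop on an object; "squeeze" is the grip in N (left out, the last holds). Time passes only in rows, so rows that do not move let the fingers close. It gives the time, the measured TCP pose, the force, the opening and the grip force at its end, in the units of the state.
- r.get_state(): the state, without advancing time (a new reading comes with each control period).
- r.snapshot(name): name is "scene" or "top"; returns the picture (420x560x3 uint8, blue, green, red); there is no depth.
- r.get_calibration(name): a dict with "intrinsics" (3x3 intrinsics, pixels), "k1" (the pictures are not rectified: a ray, as slopes to the right and down, at radius r is drawn at 1 + k1 r^2 times it, then the intrinsics apply), "eye" and "rotation" of the camera in the world. Camera axes: x right, y up, looking along -z (the intrinsics and any distortion apply to the point x, -y, -z); pixel columns grow to the right and rows downward; lengths in m; the calibration is good to about 2 mm. A picture is of the moment at which its call begins. get_calibration takes no time and is no camera call.
- r.finish_job(): hands the job in; it is judged then, once.
Trained networks look in the newest picture that a camera, given by its name, has taken for a name from the list of things; names that differ only in an ending like _2 or _b are one class to them, and where a whole thing is asked for, a point or a joint stands for the part that bears it (a point fixed in the world has none). Each returns a list of dicts, best first, with "confidence" (0 to 1); they miss things now and then, are a little off and sometimes report something else, mostly with a low value. They report only what shows in the picture. A call takes as long as a camera call. They do not tell look-alikes from the thing itself.
- r.look_for(camera, target): "point" ([x, y, z] in m, in world coordinates, good to about 4 mm: the middle of the surface that is visible of it).
- r.silhouettes(camera, target): "pixels" (420x560 bool, what is visible of it).
The state is a dict: "clock": time; "q": joint angles; "qd": joint speeds; "joint_torque": joint torques, N m; "tool_pos": TCP position; "eef_rot": TCP orientation; "contact_force": force on the tool from outside, world axes, zero at the start; "moment": the same for the moment, N m; "opening": opening from 0.0 (shut) to 1.0 (fully open); "finger_force": force on a finger pad.
Only numpy, scipy, OpenCV 4.12 (cv2) and the standard library are available. Lean on these libraries where they do the work, as an engineer would, in place of code of your own. Each camera call takes 0.05 s, during which the arm holds its last target. There are 200 camera calls.

## Working session

There is one attempt and no reset: what is moved stays moved. The work goes in short steps, Python scripts to look and compute and a tool call to move; the robot and the scene stay as the last step left them, time stands still between calls to the robot, and variables do not carry over. Pictures are saved under pics/ and viewed, at most 10 in all, crops included, and the job is handed in when it is done.

Besides the shell and the picture viewer there is one more tool, called after "Request:" by a JSON object that holds its "api" and its "payload". play_rows: Moves the arm, as the interface text tells. Its arguments: {"type":"object","properties":{"translation":{"type":"array","items":{"type":"array","items":{"type":"number"}}},"delta_rot":{"type":"array","items":{"type":"array","items":{"type":"number"}}},"grip":{"type":"array","items":{"type":"number"}},"squeeze":{"type":"number"}},"required":["translation","delta_rot","grip"]}

```bash
mkdir -p pics; ls; cat > h.py <<'E'
import numpy as np, cv2
from scipy.spatial.transform import Rotation as R
from plant import r
def ray(cam,uv):
    c=r.get_calibration(cam);K=np.array(c["intrinsics"]);k1=c["k1"]
    d=np.array([(uv[0]-K[0,2])/K[0,0],(uv[1]-K[1,2])/K[1,1]]);s=d.copy()
    for _ in range(30): s=d/(1+k1*(s@s))
    return np.array(c["eye"]),np.array(c["rotation"]).reshape(3,3)@np.array([s[0],-s[1],-1])
def onz(cam,uv,z):
    e,d=ray(cam,uv); return e+d*(z-e[2])/d[2]
def proj(cam,P):
    c=r.get_calibration(cam);K=np.array(c["intrinsics"])
    p=np.array(c["rotation"]).reshape(3,3).T@(np.array(P)-np.array(c["eye"]))
    s=np.array([p[0]/-p[2],-p[1]/-p[2]]);s=s*(1+c["k1"]*(s@s))
    return K[:2,:2]@s+K[:2,2]
E
python3 - <<'E'
from h import *
s=r.get_state();print({k:np.round(v,3) for k,v in s.items()})
for c in("scene","top"):
    cv2.imwrite(f"pics/{c}0.png",r.snapshot(c)); k=r.get_calibration(c);print(c,k)
    for t in("case","case_lid","lid_edge","stamp_box","stamp","label_roll","vial","calculator"):
        try: print(c,t,[(np.round(d["point"],3).tolist(),round(d["confidence"],2)) for d in r.look_for(c,t)])
        except Exception as e: print(c,t,e)
E
```

```text
pics
{'clock': np.float64(0.0), 'q': array([-1.265,  0.69 , -0.194,  1.566,  0.157,  0.903, -0.215]), 'qd': array([ 0.   ,  0.001, -0.001,  0.001,  0.001, -0.002,  0.   ]), 'joint_torque': array([-1.0000e-03, -5.2756e+01, -1.2670e+00, -1.5343e+01, -5.3000e-02,
        7.0000e-03,  0.0000e+00]), 'tool_pos': array([0.168, 0.602, 0.302]), 'eef_rot': array([ 0.135,  0.991, -0.001, -0.   ]), 'contact_force': array([ 0.384, -0.214,  0.092]), 'moment': array([-0.04 ,  0.047, -0.035]), 'finger_force': np.float64(0.0), 'opening': np.float64(1.0)}
scene {'intrinsics': array([[484.34961123,   0.        , 285.75219685],
       [  0.        , 484.34961123, 209.82364355],
       [  0.        ,   0.        ,   1.        ]]), 'k1': 0.0321116335272546, 'eye': array([ 0.044865  , -0.64123314,  0.43974313]), 'rotation': array([ 0.52296471, -0.17379797, -0.26010647,  0.7928725 ])}
scene case [([0.588, 0.227, 0.045], 0.64), ([0.425, -0.092, 0.024], 0.33)]
scene case_lid [([0.608, 0.249, 0.095], 0.91)]
scene lid_edge [([0.614, 0.251, 0.093], 0.63)]
scene stamp_box [([0.663, -0.093, 0.023], 0.69)]
scene st
[... 286 characters left out ...]
[  0.        , 436.19480423, 207.63349746],
       [  0.        ,   0.        ,   1.        ]]), 'k1': -0.13891774540661672, 'eye': array([0.44438164, 0.04178347, 0.90803235]), 'rotation': array([-0.06420067,  0.0365009 ,  0.70704138, -0.70330537])}
top case [([0.567, 0.233, 0.035], 0.93)]
top case_lid [([0.605, 0.247, 0.096], 0.89), ([0.438, -0.078, 0.024], 0.34)]
top lid_edge [([0.602, 0.247, 0.096], 0.9)]
top stamp_box []
top stamp [([0.402, 0.014, 0.025], 0.94), ([0.519, 0.039, 0.019], 0.87), ([0.435, -0.074, 0.021], 0.6)]
top label_roll [([0.531, -0.069, 0.027], 0.78)]
top vial [([0.668, -0.084, 0.038], 0.49), ([0.534, -0.071, 0.03], 0.22)]
top calculator [([0.696, 0.049, 0.016], 0.58)]
```

View pics/scene0.png

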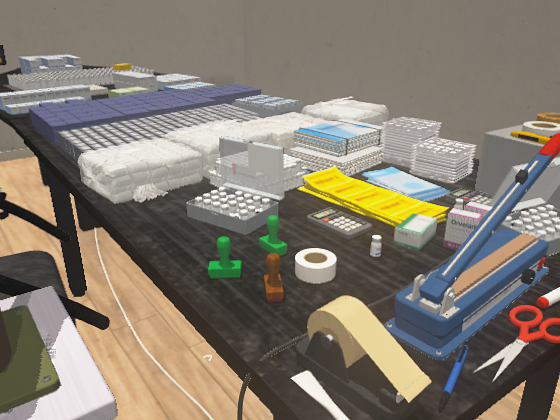

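View pics/top0.png

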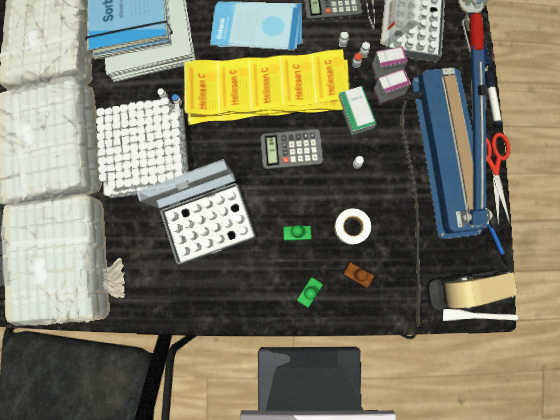

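Scene view: the open near case is at about (235,205), the brown wooden stamp at (273,277), with two green look-alikes. Top view: case at (208,222) with its lid upright at the far edge, stamp at (358,274).

```bash
sed -i 's/np.array(c\["rotation"\]).reshape(3,3)/R.from_quat(c["rotation"]).as_matrix()/' h.py
python3 - <<'E'
from h import *
t=cv2.imread("pics/top0.png");s=cv2.imread("pics/scene0.png")
a=cv2.resize(t[150:275,130:265],None,fx=4,fy=4,interpolation=cv2.INTER_CUBIC)
cv2.imwrite("pics/c1.png",a)
b=cv2.resize(s[130:240,180:300],None,fx=4,fy=4,interpolation=cv2.INTER_CUBIC)
cv2.imwrite("pics/c2.png",b)
for n,p in (("top",(.435,-.074,.021)),("scene",(.425,-.092,.024))): print(n,proj(n,p))
# stamp colour masks
for n,im in(("top",t),("scene",s)):
    hsv=cv2.cvtColor(im,cv2.COLOR_BGR2HSV)
    u,v=(358,274) if n=="top" else (273,277)
    m=np.zeros(im.shape[:2],np.uint8); m[v-30:v+30,u-25:u+25]=1
    m&=((hsv[...,0]<18)&(hsv[...,1]>130)&(hsv[...,2]>40)).astype(np.uint8)
    print(n,m.sum(),cv2.boundingRect(m),cv2.minAreaRect(np.argwhere(m)[:,::-1].astype(np.float32)))
    cv2.imwrite(f"pics/m_{n}.png",m*255)
c=cv2.resize(t[255:295,335:385],None,fx=8,fy=8,interpolation=cv2.INTER_CUBIC)
d=cv2.resize(s[240:310,250:300],None,fx=8,fy=8,interpolation=cv2.INTER_CUBIC)
o=np.zeros((560,800,3),np.uint8);o[:320,:400]=c;o[:,400:]=d;cv2.imwrite("pics/c3.png",o)
E
```

```text
top [354.70687891 274.31893482]
scene [271.95764107 284.77381953]
top 417 (343, 262, 31, 26) ((358.1922912597656, 274.5384826660156), (28.652021408081055, 14.636098861694336), 29.744882583618164)
scene 683 (264, 253, 19, 47) ((272.1917724609375, 276.1870422363281), (46.57901382446289, 17.492855072021484), 84.0938491821289)
```

View pics/c1.png

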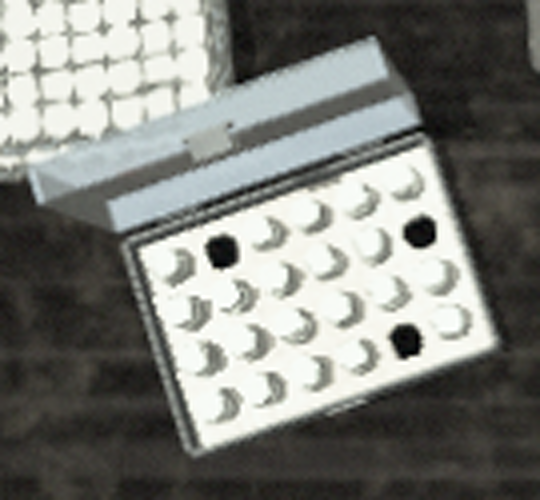

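View pics/c2.png

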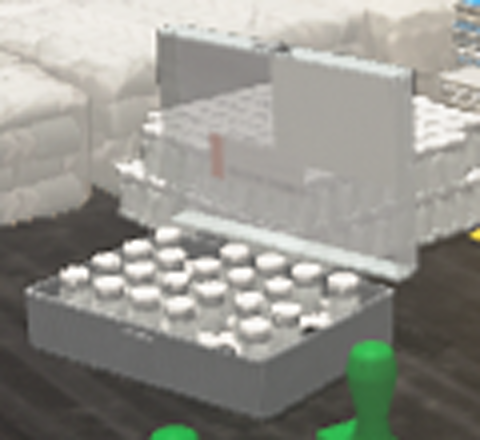

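View pics/c3.png

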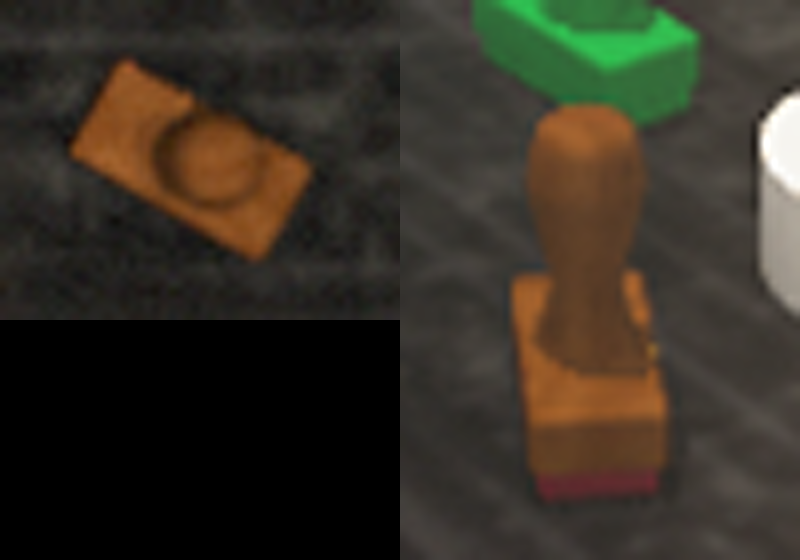

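c1/c2 show the case rim corners (c1: (122,240), (428,140), (500,345), (192,455)), the front tab at (348,405) and the lid leaning back slightly past vertical. c3 shows the stamp upright, with base corners (122,58), (313,172), (265,262), (70,152).

```bash
cat > fit.py <<'E'
from h import *
from scipy.optimize import least_squares
def px(p,f,o): return (np.array(p)+.5)/f-.5+np.array(o)
def fit(obs,x0):
    # obs: (cam, pixel, local xyz)
    def f(x):
        c,s=np.cos(x[2]),np.sin(x[2]);o=[]
        for cam,uv,l in obs: o+=list(proj(cam,[x[0]+c*l[0]-s*l[1],x[1]+s*l[0]+c*l[1],l[2]])-uv)
        return o
    q=least_squares(f,x0); return q.x,np.round(np.array(q.fun).reshape(-1,2),1)
T1=lambda p:px(p,4,(130,150));S1=lambda p:px(p,4,(180,130))
T3=lambda p:px(p,8,(335,255));S3=lambda p:px((p[0]-400,p[1]),8,(250,240))
# x from front to hinge
rim=.034
c4={"FL":(192,455),"FR":(500,345),"HR":(428,140),"HL":(122,240)}
loc={"FL":(-.059,.084),"FR":(-.059,-.084),"HR":(.059,-.084),"HL":(.059,.084)}
ct=[("top",T1(c4[k]),(*loc[k],rim)) for k in c4]
cs=[("scene",S1((28,288)),(*loc["FL"],rim)),("scene",S1((265,363)),(*loc["FR"],rim)),("scene",S1((393,290)),(*loc["HR"],rim)),("scene",S1((265,417)),(*loc["FR"],0))]
for o in(ct,cs,ct+cs): x,e=fit(o,[.56,.23,.3]);print("case",np.round(x,4),e.tolist())
print("corner pts",[np.round(onz("top",T1(c4[k]),rim),3).tolist() for k in c4])
# stamp: y long
L=[(.014,.028),(.014,-.028),(-.014,-.028),(-.014,.028)]
st=[("top",T3(p),(*l,.02)) for p,l in zip([(122,58),(313,172),(265,262),(70,152)],L)]+[("top",T3((213,160)),(0,0,.06))]
print([np.round(onz("top",q[1],.02),3).tolist() for q in st[:4]])
# scene
ss=[("scene",S3((590,105)),(0,0,.071))]
for o in(st,st+ss):
    x,e=fit(o,[.435,-.075,.9]);print("stamp",np.round(x,4),e.tolist())
E
python3 fit.py
```

```text
case [0.5392 0.2248 0.3316] [[-0.6, 0.7], [0.4, 1.1], [0.0, -1.9], [0.2, 0.1]]
case [0.5426 0.2286 0.3346] [[-0.6, 0.1], [-0.4, -0.8], [1.0, -0.5], [0.1, 0.7]]
case [0.54   0.2252 0.3345] [[-0.7, 0.4], [0.2, 0.5], [-0.2, -2.3], [0.0, -0.1], [-1.0, 0.9], [-0.6, 0.1], [0.9, 0.3], [-0.1, 1.6]]
corner pts [[0.457, 0.284, 0.034], [0.513, 0.127, 0.034], [0.618, 0.165, 0.034], [0.568, 0.324, 0.034]]
[[0.46, -0.065, 0.02], [0.431, -0.112, 0.02], [0.409, -0.1, 0.02], [0.437, -0.051, 0.02]]
stamp [ 0.4343 -0.0819 -0.532 ] [[0.1, -0.2], [0.3, -0.6], [-0.4, 0.3], [-0.2, 0.1], [0.3, 0.3]]
stamp [ 0.4347 -0.0816 -0.532 ] [[-0.1, -0.4], [0.2, -0.7], [-0.6, 0.1], [-0.4, -0.1], [0.1, 0.1], [-0.3, 2.0]]
```

```bash
cat >> h.py <<'E'
C0=np.array([.540,.226]);CY=.333
def c2w(p):
    c,s=np.cos(CY),np.sin(CY);return np.array([C0[0]+c*p[0]-s*p[1],C0[1]+s*p[0]+c*p[1],p[2]])
def w2c(p):
    c,s=np.cos(CY),np.sin(CY);d=np.array(p[:2])-C0;return np.array([c*d[0]+s*d[1],-s*d[0]+c*d[1],p[2]])
E
python3 - <<'E'
from h import *
for th in(1.5,1.6,1.7,1.8,1.9):
    o=[]
    for nrm in(.021,.004):
        for y in(.084,-.084):
            P=c2w([.062-.121*np.cos(th)+nrm*np.sin(th),y,.034+.121*np.sin(th)+nrm*np.cos(th)])
            o+=[np.round((proj("top",P)-(130,150))*4).tolist(),np.round((proj("scene",P)-(180,130))*4).tolist()]
    print(th,o)
s=r.get_state();Rm=R.from_quat(s["eef_rot"]).as_matrix();print(np.round(Rm,3))
y=Rm[:,1];print("turn",np.degrees(CY)+90-np.degrees(np.arctan2(y[1],y[0])),"case frame",w2c(s["tool_pos"]))
E
```

```text
1.5 [[26.0, 168.0], [172.0, 23.0], [376.0, 43.0], [410.0, 69.0], [37.0, 204.0], [153.0, 31.0], [388.0, 79.0], [392.0, 78.0]]
1.6 [[21.0, 144.0], [186.0, 21.0], [368.0, 20.0], [423.0, 67.0], [30.0, 179.0], [167.0, 27.0], [380.0, 54.0], [405.0, 73.0]]
1.7 [[16.0, 121.0], [200.0, 22.0], [361.0, -3.0], [435.0, 67.0], [24.0, 155.0], [181.0, 25.0], [372.0, 30.0], [418.0, 70.0]]
1.8 [[13.0, 100.0], [213.0, 25.0], [355.0, -23.0], [447.0, 70.0], [19.0, 132.0], [194.0, 25.0], [365.0, 8.0], [430.0, 70.0]]
1.9 [[11.0, 81.0], [225.0, 30.0], [350.0, -41.0], [458.0, 75.0], [16.0, 110.0], [207.0, 27.0], [359.0, -13.0], [442.0, 72.0]]
[[-0.963  0.268  0.   ]
 [ 0.268  0.963  0.   ]
 [-0.     0.    -1.   ]]
turn 34.64959750584521 case frame [-0.22882775  0.47710894  0.30275962]
```

Request:
{"api": "play_rows", "payload": {"translation": [[0,0,0],[0,0,0],[0,0,0],[0,0,0],[-0.025,-0.034,0],[-0.025,-0.034,0],[-0.025,-0.034,0],[-0.025,-0.034,0],[-0.025,-0.034,0],[-0.025,-0.034,0],[-0.025,-0.034,0],[-0.025,-0.034,0],[-0.025,-0.034,0],[-0.025,-0.034,0],[-0.025,-0.034,0],[-0.025,-0.034,0],[-0.025,-0.034,0],[-0.025,-0.035,0]], "delta_rot": [[0,0,-8.66],[0,0,-8.66],[0,0,-8.66],[0,0,-8.66],[0,0,0],[0,0,0],[0,0,0],[0,0,0],[0,0,0],[0,0,0],[0,0,0],[0,0,0],[0,0,0],[0,0,0],[0,0,0],[0,0,0],[0,0,0],[0,0,0]], "grip": [-1,-1,-1,-1,-1,-1,-1,-1,-1,-1,-1,-1,-1,-1,-1,-1,-1,-1], "squeeze": 5}}

```text
clock: 3.15
tool_pos: [0.6555, 0.2647, 0.3027]
eef_rot: [-0.166, 0.986, 0.0, 0.0]
contact_force: [0.0, -0.4, -0.0]
opening: 0.007
finger_force: 0.0
```

```bash
cat >> h.py <<'E'
def show():
    s=r.get_state();Rm=R.from_quat(s["eef_rot"]).as_matrix()
    print("t",round(float(s["clock"]),2),"case",np.round(w2c(s["tool_pos"]),4),"world",np.round(s["tool_pos"],4),"yaw-y",round(np.degrees(np.arctan2(Rm[1,1],Rm[0,1])),1),"z",np.round(Rm[:,2],3),"F",np.round(s["contact_force"],2),"ff",round(float(s["finger_force"]),2),"op",round(float(s["opening"]),3),"q",np.round(s["q"],2))
E
python3 -c "
from h import *
show()"
```

```text
t 3.15 case [ 0.1218 -0.0011  0.3027] world [0.6555 0.2647 0.3027] yaw-y 109.1 z [ 0.  0. -1.] F [ 0.04 -0.4  -0.05] ff 0.0 op 0.007 q [-0.26  0.83 -0.41  1.27  0.34  1.11  1.2 ]
```

Request:
{"api": "play_rows", "payload": {"translation": [[0,0,0.037],[0,0,0.037],[0,0,0.037],[0.018,0,0],[0.018,0,0],[0.0094,0,-0.0005],[0.0094,0,-0.0005],[0.0093,0,0.0014],[0.0093,0,0.0014],[0.0089,0,0.0031],[0.0089,0,0.0031],[0.008,0,0.0049],[0.008,0,0.0049],[0.0069,0,0.0065],[0.0069,0,0.0065]], "delta_rot": [[0,0,0],[0,0,0],[0,0,0],[0,0,0],[0,0,0],[0,0,0],[0,0,0],[0,0,0],[0,0,0],[0,0,0],[0,0,0],[0,0,0],[0,0,0],[0,0,0],[0,0,0]], "grip": [-1,-1,-1,-1,-1,-1,-1,-1,-1,-1,-1,-1,-1,-1,-1]}}

```text
clock: 5.03
tool_pos: [0.5394, 0.2258, 0.1603]
eef_rot: [-0.166, 0.986, -0.0, -0.0]
contact_force: [1.2, -0.2, 1.0]
opening: 0.006
finger_force: 0.9
```

```bash
python3 -c "
from h import *
show()
cv2.imwrite('pics/s1.png',r.snapshot('scene')[100:310,120:400])
i=cv2.imread('pics/s1.png');cv2.imwrite('pics/s1.png',cv2.resize(i,None,fx=2.5,fy=2.5))"
```

```text
t 5.03 case [-0.0006 -0.      0.1603] world [0.5394 0.2258 0.1603] yaw-y 109.1 z [-0.001 -0.    -1.   ] F [ 1.16 -0.17  1.  ] ff 0.85 op 0.006 q [-0.29  0.85 -0.32  1.8   0.46  0.57  1.  ]
```

View pics/s1.png

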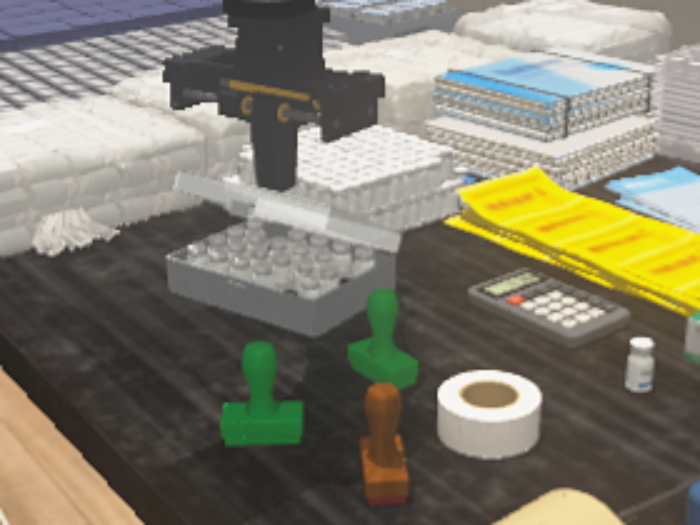

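The picture shows the fingertips on the lid's outer face, with the lid about half way down.

Request:
{"api": "play_rows", "payload": {"translation": [[0.0055,0,0.0076],[0.0055,0,0.0076],[0.0031,0,0.0064],[0.0031,0,0.0064],[0.0014,0,0.0045],[0.0014,0,0.0045],[0.0014,0,0.0045],[0,0,0.001],[0,0,0.001],[0,0,0]], "delta_rot": [[0,0,0],[0,0,0],[0,0,0],[0,0,0],[0,0,0],[0,0,0],[0,0,0],[0,0,0],[0,0,0],[0,0,0]], "grip": [-1,-1,-1,-1,-1,-1,-1,-1,-1,-1]}}

```text
clock: 6.32
tool_pos: [0.5197, 0.2192, 0.1189]
eef_rot: [-0.166, 0.986, -0.0, 0.0]
contact_force: [-3.3, -0.6, 15.1]
opening: 0.005
finger_force: 7.6
```

Lid is shut, with the tip at z = 0.055 and 15 N. Now lift off, turn and go above the stamp.

Request:
{"api": "play_rows", "payload": {"translation": [[0,0,-0.03],[0,0,-0.05],[0,0,-0.05],[0,0,0],[0,0,0],[0,0,0],[0,0,0],[0,0,0],[-0.0099,-0.0376,0],[-0.0099,-0.0376,0],[-0.0099,-0.0376,0],[-0.0099,-0.0376,0],[-0.0099,-0.0376,0],[-0.0099,-0.0376,0],[-0.0099,-0.0376,0],[-0.0099,-0.0376,0],[0,0,0]], "delta_rot": [[0,0,0],[0,0,0],[0,0,0],[0,0,10.2],[0,0,10.2],[0,0,10.2],[0,0,10.2],[0,0,10.2],[0,0,0],[0,0,0],[0,0,0],[0,0,0],[0,0,0],[0,0,0],[0,0,0],[0,0,0],[0,0,0]], "grip": [-1,-1,-1,0.3,0.3,0.3,0.3,0.3,0.3,0.3,0.3,0.3,0.3,0.3,0.3,0.3,0.3]}}

```text
clock: 8.45
tool_pos: [0.4264, -0.081, 0.2471]
eef_rot: [0.278, 0.961, -0.001, -0.001]
contact_force: [0.2, 0.2, 0.3]
opening: 0.651
finger_force: 0.0
```

```bash
python3 - <<'E'
from h import *
show()
t=r.snapshot('top');s=r.snapshot('scene')
for c in("top","scene"): print([(np.round(d["point"],3).tolist(),round(d["confidence"],2)) for d in r.look_for(c,"stamp_box")])
print("exp",c2w([-.018,-.03,.055]))
cv2.imwrite("pics/t2f.png",t);cv2.imwrite("pics/s2f.png",s)
o=np.zeros((500,800,3),np.uint8)
o[:,:400]=cv2.resize(t[165:265,160:260][:, :100],(400,400))[:400] if 0 else 0
a=cv2.resize(t[165:268,160:260],None,fx=4,fy=4,interpolation=cv2.INTER_CUBIC)
b=cv2.resize(s[165:245,180:280],None,fx=4,fy=4,interpolation=cv2.INTER_CUBIC)
o[:a.shape[0],:400]=a;o[:b.shape[0],400:]=b
cv2.imwrite("pics/c4.png",o)
E
```

```text
t 8.45 case [-0.2078 -0.253   0.2471] world [ 0.4264 -0.081   0.2471] yaw-y 57.7 z [-0.002 -0.001 -1.   ] F [0.19 0.23 0.27] ff 0.0 op 0.651 q [ 0.21  0.56 -0.19  2.18  0.25  0.43  0.83]
[([0.536, 0.19, 0.053], 0.61)]
[([0.528, 0.191, 0.058], 0.82)]
exp [0.5327952  0.19176419 0.055     ]
```

View pics/c4.png

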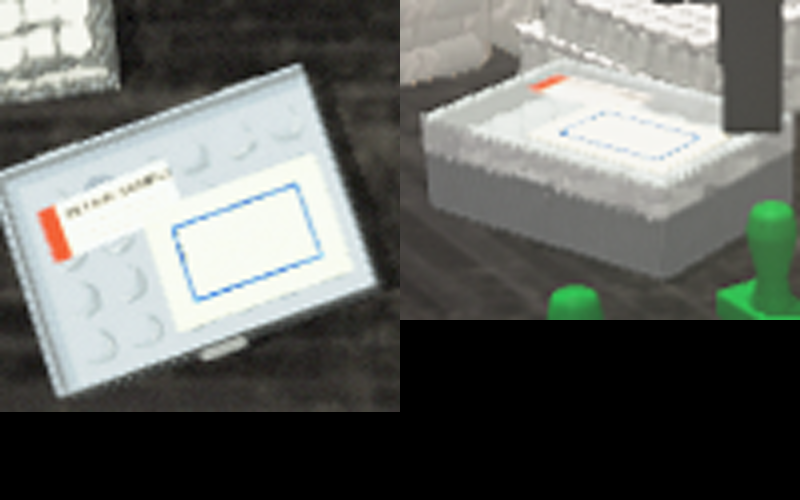

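c4 shows the lid shut and the blue box clear of the arm: box corners at (174,229), (297,184), (322,256), (197,300) in the top crop. I'll fit the box and compute the step to the stamp.

```bash
cat > f2.py <<'E'
import contextlib,io
with contextlib.redirect_stdout(io.StringIO()): from fit import *
l=[(.018,.032,.055),(.018,-.032,.055),(-.018,-.032,.055),(-.018,.032,.055)]
bt=[("top",px(p,4,(160,165)),q) for p,q in zip([(174,229),(297,184),(322,256),(197,300)],l)]
bs=[("scene",px((p[0]-400,p[1]),4,(180,165)),q) for p,q in zip([(600,111),(698,135),(657,158),(562,132)],l)]
for o in(bt,bs,bt+bs): x,e=fit(o,[.53,.19,.33]);print("box",np.round(x,4),e.tolist())
s=r.get_state();Rm=R.from_quat(s["eef_rot"]).as_matrix()
d=np.array([.4345,-.0818,.121-.019+0.0])-s["tool_pos"]
print("tool step",np.round(Rm.T@d,4)); show()
E
python3 f2.py
```

```text
box [0.5328 0.191  0.3397] [[0.4, 0.2], [-0.2, 0.6], [-0.6, -0.4], [0.3, -0.5]]
box [0.5349 0.1961 0.3868] [[0.4, 0.3], [-0.2, -0.0], [0.2, -0.3], [-0.4, 0.1]]
box [0.5328 0.1917 0.3539] [[0.0, 0.5], [-0.7, 0.5], [-0.9, -0.6], [0.2, -0.3], [1.1, 1.0], [0.0, 1.0], [-0.1, 0.6], [-0.1, 0.8]]
tool step [-0.0077 -0.0012  0.1454]
t 8.65 case [-0.2044 -0.2498  0.2474] world [ 0.4285 -0.0769  0.2474] yaw-y 58.2 z [ 0.001  0.001 -1.   ] F [-0.93 -0.11 -0.3 ] ff 0.0 op 0.652 q [ 0.2   0.56 -0.2   2.17  0.25  0.43  0.83]
```

Request:
{"api": "play_rows", "payload": {"translation": [[-0.0077,-0.001,0.03],[0,0,0.035],[0,0,0.03],[0,0,0],[0,0,0]], "delta_rot": [[0,0,0],[0,0,0],[0,0,0],[0,0,0],[0,0,0]], "grip": [0.3,0.3,0.3,0.3,0.3]}}

```text
clock: 9.28
tool_pos: [0.4344, -0.0823, 0.153]
eef_rot: [0.274, 0.962, 0.0, 0.0]
contact_force: [0.2, -0.1, 0.2]
opening: 0.653
finger_force: 0.0
```

```bash
python3 f2.py | tail -2
```

```text
tool step [0.0002 0.0004 0.051 ]
t 9.28 case [-0.2006 -0.2569  0.153 ] world [ 0.4344 -0.0823  0.153 ] yaw-y 58.1 z [ 0.001  0.    -1.   ] F [ 0.2  -0.15  0.18] ff 0.0 op 0.653 q [ 0.13  0.76 -0.08  2.23  0.32  0.16  0.77]
```

Request:
{"api": "play_rows", "payload": {"translation": [[0,0,0.015],[0,0,0.015],[0,0,0]], "delta_rot": [[0,0,0],[0,0,0],[0,0,0]], "grip": [0.3,0.3,0.3]}}

```text
clock: 9.65
tool_pos: [0.4343, -0.0828, 0.123]
eef_rot: [0.275, 0.961, 0.0, 0.0]
contact_force: [0.1, -1.0, 0.3]
opening: 0.651
finger_force: 0.0
```

```bash
python3 f2.py | tail -2
```

```text
tool step [0.0004 0.0009 0.021 ]
t 9.65 case [-0.2008 -0.2573  0.123 ] world [ 0.4343 -0.0828  0.123 ] yaw-y 58.1 z [ 0.001  0.    -1.   ] F [ 0.09 -0.99  0.27] ff 0.0 op 0.651 q [ 0.11  0.82 -0.04  2.24  0.34  0.08  0.76]
```

Request:
{"api": "play_rows", "payload": {"translation": [[0,0.0005,0.005],[0,0,0.006],[0,0,0]], "delta_rot": [[0,0,0],[0,0,0],[0,0,0]], "grip": [0.3,0.3,0.3]}}

```text
clock: 10.02
tool_pos: [0.4342, -0.0826, 0.1113]
eef_rot: [0.275, 0.961, 0.0, -0.0]
contact_force: [-0.2, 0.1, 0.4]
opening: 0.649
finger_force: 0.0
```

```bash
python3 f2.py | tail -2
```

```text
tool step [0.0001 0.0008 0.0093]
t 10.03 case [-0.2009 -0.257   0.1113] world [ 0.4342 -0.0826  0.1113] yaw-y 58.1 z [-0.  0. -1.] F [-0.16  0.09  0.39] ff 0.0 op 0.649 q [ 0.1   0.85 -0.02  2.24  0.35  0.05  0.74]
```

Request:
{"api": "play_rows", "payload": {"translation": [[0,0,0],[0,0,0],[0,0,0],[0,0,0],[0,0,0],[0,0,0],[0,0,0],[0,0,0]], "delta_rot": [[0,0,0],[0,0,0],[0,0,0],[0,0,0],[0,0,0],[0,0,0],[0,0,0],[0,0,0]], "grip": [0,-0.2,-0.4,-0.6,-1,-1,-1,-1], "squeeze": 25}}

```text
clock: 11.02
tool_pos: [0.4341, -0.0826, 0.1114]
eef_rot: [0.275, 0.961, -0.0, -0.0]
contact_force: [0.1, -1.5, 1.3]
opening: 0.247
finger_force: 25.0
```

```bash
python3 f2.py | tail -2
```

```text
tool step [0.0001 0.0009 0.0094]
t 11.03 case [-0.2009 -0.2571  0.1114] world [ 0.4341 -0.0826  0.1114] yaw-y 58.1 z [-0. -0. -1.] F [ 0.07 -1.48  1.26] ff 25.0 op 0.247 q [ 0.1   0.85 -0.02  2.24  0.35  0.05  0.74]
```

Request:
{"api": "play_rows", "payload": {"translation": [[0,0,-0.02],[0,0,-0.04],[0,0,-0.045],[0,0,-0.045],[0,0,0],[0,0,0],[0,0,0],[0,0,0],[0,0,0],[0,0,0],[-0.023,0.0282,0],[-0.023,0.0282,0],[-0.023,0.0282,0],[-0.023,0.0282,0],[-0.023,0.0282,0],[-0.023,0.0282,0],[-0.023,0.0282,0],[-0.023,0.0282,0],[0,0,0],[0,0,0]], "delta_rot": [[0,0,0],[0,0,0],[0,0,0],[0,0,0],[0,0,-8.53],[0,0,-8.53],[0,0,-8.53],[0,0,-8.53],[0,0,-8.53],[0,0,-8.53],[0,0,0],[0,0,0],[0,0,0],[0,0,0],[0,0,0],[0,0,0],[0,0,0],[0,0,0],[0,0,0],[0,0,0]], "grip": [-1,-1,-1,-1,-1,-1,-1,-1,-1,-1,-1,-1,-1,-1,-1,-1,-1,-1,-1,-1]}}

```text
clock: 13.52
tool_pos: [0.533, 0.19, 0.2609]
eef_rot: [-0.167, 0.986, -0.001, -0.001]
contact_force: [0.1, -0.8, 0.3]
opening: 0.246
finger_force: 25.0
```

```bash
cat > f3.py <<'E'
from h import *
show();s=r.get_state();Rm=R.from_quat(s["eef_rot"]).as_matrix()
print("step to box",np.round(Rm.T@(np.array([.5328,.1912,.055+.1114])-s["tool_pos"]),4))
E
python3 f3.py
```

```text
t 13.53 case [-0.0183 -0.0317  0.2609] world [0.533  0.19   0.2609] yaw-y 109.2 z [-0.001 -0.002 -1.   ] F [ 0.06 -0.84  0.27] ff 25.0 op 0.246 q [-0.14  0.7  -0.48  1.78  0.44  0.77  1.06]
step to box [-0.0003  0.0013  0.0945]
```

Request:
{"api": "play_rows", "payload": {"translation": [[0,0.0007,0.025],[0,0,0.03],[0,0,0.025],[0,0,0],[0,0,0]], "delta_rot": [[0,0,0],[0,0,0],[0,0,0],[0,0,0],[0,0,0]], "grip": [-1,-1,-1,-1,-1]}}

```text
clock: 14.15
tool_pos: [0.5336, 0.1911, 0.1822]
eef_rot: [-0.167, 0.986, -0.0, 0.0]
contact_force: [-0.3, -0.4, -0.5]
opening: 0.246
finger_force: 25.0
```

```bash
cat >> f3.py <<'E'
t=r.snapshot('top');s=r.snapshot('scene')
cv2.imwrite("pics/t3f.png",t);cv2.imwrite("pics/s3f.png",s)
a=cv2.resize(t[165:268,160:260],None,fx=4,fy=4,interpolation=cv2.INTER_CUBIC)
b=cv2.resize(s[125:225,190:290],None,fx=5,fy=5,interpolation=cv2.INTER_CUBIC)
o=np.zeros((500,900,3),np.uint8)
o[:a.shape[0],:400]=a;o[:,400:]=b
cv2.imwrite("pics/c5.png",o[:,100:])
E
python3 f3.py
```

```text
t 14.15 case [-0.0174 -0.0309  0.1822] world [0.5336 0.1911 0.1822] yaw-y 109.2 z [ 0.001  0.    -1.   ] F [-0.27 -0.36 -0.48] ff 25.0 op 0.246 q [-0.19  0.81 -0.4   1.84  0.53  0.6   0.98]
step to box [0.0008 0.0004 0.0158]
```

View pics/c5.png

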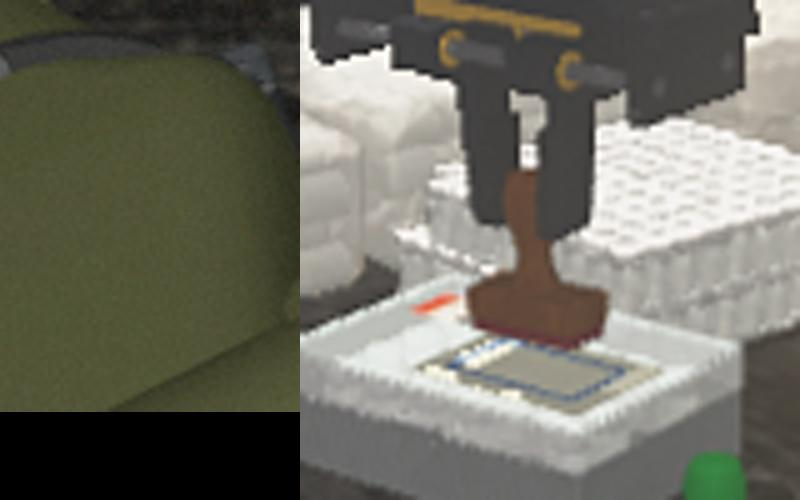

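```bash
python3 - <<'E'
from h import *
c,s=np.cos(.337),np.sin(.337)
for z in(.0708,.0908):
  for l in((-.014,.028),(-.014,-.028),(.014,-.028)):
    p=proj("scene",[.5336+c*l[0]-s*l[1],.1911+s*l[0]+c*l[1],z]);print(z,l,np.round((p+.5-(190,125))*5-.5+(300,0)))
for dx,dy in((.005,0),(0,.005)):print(5*(proj("scene",[.5336+dx,.1911+dy,.07])-proj("scene",[.5336,.1911,.07])))
E
```

```text
0.0708 (-0.014, 0.028) [466. 333.]
0.0708 (-0.014, -0.028) [569. 361.]
0.0708 (0.014, -0.028) [611. 341.]
0.0908 (-0.014, 0.028) [464. 289.]
0.0908 (-0.014, -0.028) [568. 315.]
0.0908 (0.014, -0.028) [610. 296.]
[10.10314712 -2.47679111]
[-6.1150217  -3.41924233]
```

```bash
python3 - <<'E'
import cv2
s=cv2.imread("pics/s3f.png");cv2.imwrite("pics/c6.png",cv2.convertScaleAbs(cv2.resize(s[172:210,215:260],None,fx=14,fy=14,interpolation=cv2.INTER_CUBIC),alpha=1.6))
E
```

```text
(no output)
```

View pics/c6.png

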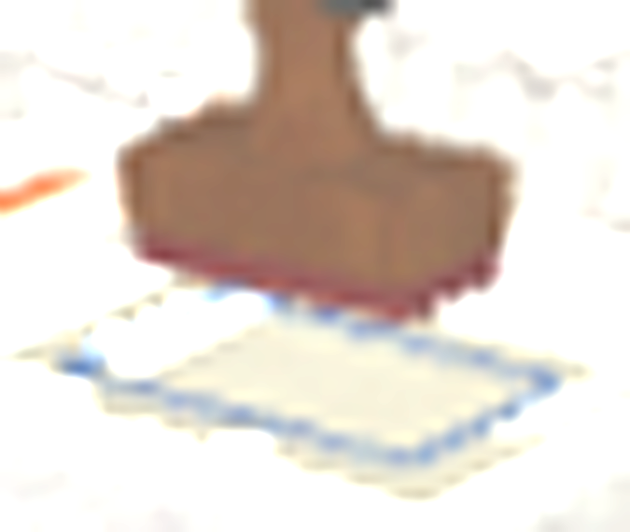

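```bash
cat > f4.py <<'E'
from h import *
from scipy.optimize import least_squares
px=lambda p:(np.array(p)+.5)/14-.5+np.array([215,172])
def fit(obs,hx,hy,z,free):
    L=[(-1,1),(-1,-1),(1,-1)]
    def f(x):
        c,s=np.cos(x[2]),np.sin(x[2]);k=x[3] if free else 1
        o=[]
        for (a,b),p in zip(L,obs):
            a,b=a*hx*k,b*hy*k;o+=list(proj("scene",[x[0]+c*a-s*b,x[1]+s*a+c*b,z])-px(p))
        return o
    q=least_squares(f,[.53,.19,.33,1][:4 if free else 3]);return np.round(q.x,4),np.round(q.fun,1)
B=[(65,362),(405,460),(555,380)];D=[(145,252),(408,318),(495,275)]
print("box",fit(B,.018,.032,.055,False))
for z in(.0698,.0718):
  print("die",z,fit(D,.014,.028,z,True),fit(D,.013,.027,z,False))
E
python3 f4.py
```

```text
box (array([0.534 , 0.1953, 0.3587]), array([ 0.5,  0.4, -0. , -0.3, -0.4,  0. ]))
die 0.0698 (array([0.5405, 0.2014, 0.3827, 0.8716]), array([ 0.1,  0.4, -0.3,  0. ,  0.2, -0.4])) (array([0.5412, 0.2025, 0.3107]), array([-0.8, -0.3, -0.4,  0.3,  1.3, -0.2]))
die 0.0718 (array([0.5378, 0.1968, 0.3827, 0.8669]), array([ 0.1,  0.4, -0.3,  0. ,  0.2, -0.4])) (array([0.5386, 0.1981, 0.3064]), array([-0.9, -0.4, -0.5,  0.4,  1.3, -0.1]))
```

c6 shows the stamp upright over the box, with its edges parallel to the box's: die corners (145,252), (408,318), (495,275), box corners (65,362), (405,460), (555,380). Lower it gently.

Request:
{"api": "play_rows", "payload": {"translation": [[0.0015,0.0003,0.005],[0,0,0.004],[0,0,0.003],[0,0,0.001],[0,0,0]], "delta_rot": [[0,0,0],[0,0,0],[0,0,0],[0,0,0],[0,0,0]], "grip": [-1,-1,-1,-1,-1]}}

```text
clock: 14.88
tool_pos: [0.5318, 0.1915, 0.1683]
eef_rot: [-0.167, 0.986, 0.0, -0.0]
contact_force: [-0.3, -0.2, -0.8]
opening: 0.248
finger_force: 25.0
```

```bash
python3 f3.py
```

```text
t 14.88 case [-0.019  -0.0299  0.1683] world [0.5318 0.1915 0.1683] yaw-y 109.2 z [-0.  0. -1.] F [-0.31 -0.24 -0.75] ff 25.0 op 0.248 q [-0.2   0.83 -0.39  1.85  0.54  0.57  0.97]
step to box [-0.0009 -0.0007  0.0019]
```

Request:
{"api": "play_rows", "payload": {"translation": [[-0.0003,0,0.001],[0,0,0.001],[0,0,0],[0,0,0]], "delta_rot": [[0,0,0],[0,0,0],[0,0,0],[0,0,0]], "grip": [-1,-1,-1,-1]}}

```text
clock: 15.48
tool_pos: [0.5321, 0.1916, 0.1664]
eef_rot: [-0.167, 0.986, 0.0, -0.0]
contact_force: [-0.1, 0.9, -1.1]
opening: 0.245
finger_force: 25.0
```

```bash
python3 f3.py; python3 - <<'E'
import cv2
s=cv2.imread("pics/s3f.png");cv2.imwrite("pics/c7.png",cv2.convertScaleAbs(cv2.resize(s[172:210,215:260],None,fx=14,fy=14,interpolation=cv2.INTER_CUBIC),alpha=1.6))
E
```

```text
t 15.47 case [-0.0187 -0.0299  0.1664] world [0.5321 0.1916 0.1664] yaw-y 109.2 z [-0.  0. -1.] F [-0.11  0.9  -1.06] ff 25.0 op 0.245 q [-0.2   0.83 -0.39  1.85  0.54  0.57  0.97]
step to box [-0.0006 -0.0006  0.    ]
```

View pics/c7.png

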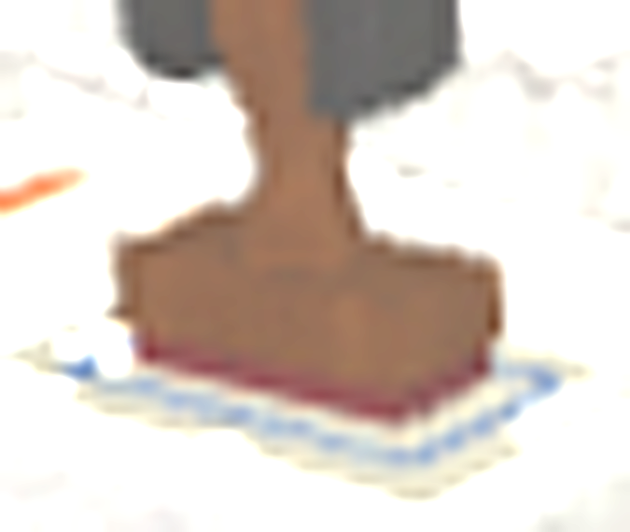

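c7 shows the die just above or on the label inside the box: die corners (138,352), (398,420), (490,370), box corners (65,362), (405,458), (555,380).

```bash
sed -i '/^B=/,$d' f4.py; cat >> f4.py <<'E'
B=[(65,362),(405,458),(555,380)];D=[(138,352),(398,420),(490,370)]
print("box",fit(B,.018,.032,.055,False))
for z in (.055,.056): print("die",fit(D,.014,.028,z,True),fit(D,.0135,.0275,z,False))
E
python3 f4.py
```

```text
box (array([0.5342, 0.1956, 0.3598]), array([ 0.5,  0.4, -0. , -0.2, -0.5, -0. ]))
die (array([0.5373, 0.1994, 0.3769, 0.8778]), array([ 0. ,  0.2, -0.2, -0.1,  0.1, -0.1])) (array([0.5383, 0.2007, 0.2989]), array([-1. , -0.6, -0.4,  0.3,  1.4,  0.1]))
die (array([0.5361, 0.1972, 0.3769, 0.8756]), array([ 0. ,  0.2, -0.2, -0.1,  0.1, -0.1])) (array([0.5371, 0.1986, 0.2969]), array([-1. , -0.6, -0.4,  0.3,  1.4,  0.1]))
```

Request:
{"api": "play_rows", "payload": {"translation": [[0.0018,-0.001,0],[0,0,0.0005],[0,0,0.0005],[0,0,0],[0,0,0]], "delta_rot": [[0,0,0],[0,0,0],[0,0,0],[0,0,0],[0,0,0]], "grip": [-1,-1,-1,-1,-1]}}

```text
clock: 16.2
tool_pos: [0.531, 0.1897, 0.1659]
eef_rot: [-0.167, 0.986, -0.0, 0.0]
contact_force: [-0.3, -2.6, 5.2]
opening: 0.242
finger_force: 25.0
```

```bash
python3 f3.py
```

```text
t 16.2 case [-0.0204 -0.0314  0.1659] world [0.531  0.1897 0.1659] yaw-y 109.2 z [ 0.001 -0.001 -1.   ] F [-0.29 -2.61  5.17] ff 25.0 op 0.242 q [-0.2   0.83 -0.38  1.86  0.55  0.56  0.96]
step to box [-0.0022  0.0008 -0.0005]
```

Request:
{"api": "play_rows", "payload": {"translation": [[0,0,0],[0,0,0],[0,0,0],[0,0,0]], "delta_rot": [[0,0,0],[0,0,0],[0,0,0],[0,0,0]], "grip": [-1,-1,-1,-1]}}

```text
clock: 16.8
tool_pos: [0.531, 0.1897, 0.1659]
eef_rot: [-0.167, 0.986, -0.0, 0.0]
contact_force: [-0.7, -1.7, 5.6]
opening: 0.242
finger_force: 25.0
```

```bash
python3 - <<'E'
from h import *
F=[]
for i in range(6):
    im=r.snapshot("scene");F.append(r.get_state()["contact_force"])
print(np.round(F,1));show()
# die/base mask corners vs. approach frame: brown+red hull
hsv=cv2.cvtColor(im,cv2.COLOR_BGR2HSV)[172:210,215:260]
m=(((hsv[...,0]<18)|(hsv[...,0]>165))&(hsv[...,1]>90)).astype(np.uint8)
print("mask bbox",cv2.boundingRect(m[16:]), [np.flatnonzero(m[:,u])[-1] if m[:,u].any() else -1 for u in range(0,45,3)])
E
```

```text
[[-0.3 -1.7  5.6]
 [-1.2 -2.2  4.6]
 [-0.7 -1.1  5.8]
 [-0.8 -1.9  5.5]
 [ 0.  -1.4  5.2]
 [-0.6 -1.2  5.8]]
t 17.1 case [-0.0204 -0.0313  0.1659] world [0.531  0.1897 0.1659] yaw-y 109.2 z [ 0.001 -0.    -1.   ] F [-0.64 -1.18  5.76] ff 25.0 op 0.245 q [-0.2   0.83 -0.38  1.86  0.55  0.56  0.96]
mask bbox (8, 0, 28, 15) [np.int64(15), np.int64(13), -1, np.int64(23), np.int64(26), np.int64(27), np.int64(27), np.int64(28), np.int64(29), np.int64(30), np.int64(29), np.int64(27), -1, -1, -1]
```

```bash
python3 -c "
from h import *
print(r.finish_job())"
```

```text
the job is handed in; nothing more can be done
None
```

I shut the lid gently and set the stamp upright in the blue box. I handed the job in at about 17 s with the stamp still gripped at 25 N and pressed at about 5.5 N; no verdict came back. The two cameras disagree by a few mm on where the stamp sits, each putting it about 2 to 3 mm off centre (limit 6 mm).

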